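Find the balance point of a clamp beam and set it level on the balancing post

TASK

The clamp beam of the sharpening machine lies on its wooden rack, with a trim weight fixed somewhere unseen inside the tube. Find where it balances by lifting it a little way off the rack at trial points, then carry it level to the balancing post and lower it gently into the post's narrow slot so that it stays there level on its own when you let go. Never let it tip steeply, and leave the other things on the bench where they are.

Things in the scene. Friction and masses are not known exactly. Their poses are not given: they have to be found in the camera images.
- beam: Clamp beam: aluminium tube on edge, 300 mm long (y), 16 thick (x), 48 tall (z up), 640 g. Origin: mid-length, on the underside. A 360 g weight locked unseen inside shifts its balance point up to 65 mm either side of the middle. Grip it across the 16 mm, fingertips 20 mm or more above the underside, to clear the post's slot. A light grip lets it swing; a firm one passes the moment to the wrist.
- clamp_end (a point): The beam's -y end, 150 mm from its middle, 24 mm above the underside: a dark steel screw clamp 40 mm wide and 30 mm long, with a black screw head whose top is 64 mm above the underside.
- collar_end (a point): The beam's +y end, 150 mm from its middle, 24 mm above the underside: a dark steel round collar 44 mm across and 30 mm long.
- rack: Wooden rack fixed to the bench, carrying the beam: board 70 x 270 x 12 mm, long along y, with blocks 24 mm long centred at y = -105 and +105 mm; their slot floors are 40 mm above the bench, slots 22 mm wide, 12 mm deep. Origin: centre of the underside. At the start the beam lies in the slots, its middle over the rack's middle, its axes along the rack's.
- post: Balancing post fixed to the bench: steel base plate 85 x 85 x 10 mm, round column 26 mm in diameter, and a slotted head. Origin: centre of the base's underside, on the bench. The slot runs along the post's y axis; the beam may lie in it either way round.
- seat (a point): Centre of the slot floor of the post's head, 80 mm above the bench. The floor is flat, 20 mm long along y, 21 mm wide between walls 8 mm high, with flared lips up to 13 mm above the floor. The beam stays up only if its balance point is over these 20 mm; otherwise it tips off when released.
- collar: Bystander: brass ring 32 mm across and 14 mm high, lying on the rack's board under the beam. Origin: centre of its underside.
- stone: Bystander: grey sharpening stone 45 x 100 x 22 mm lying beside the post. Origin: centre of its underside.
- screwdriver: Bystander: screwdriver with wooden handle lying on the bench to the left. Origin under its middle.
- spanner: Bystander: steel spanner lying on the bench to the right. Origin under its middle.
- shears: Bystander: pair of steel scissors, about 190 mm long, lying closed on the bench beyond the post. Origin at the pivot screw, on the bench.
- oil: Bystander: white oil bottle, 44 mm across, 100 mm high, to the right. Origin: centre of its underside.
- jar: Bystander: glass jar with steel cap, 64 mm across, 70 mm high, to the left. Origin: centre of its underside.
Things that resemble listed ones, but are neither listed nor needed, are in the scene too. What is shaped like the post but pink is not meant.

How it is judged:
On the way, in this order (a step that is already met when the one before it is completed fails the run):
1. the beam is lifted clear of the rack and held about level (within 8 degrees), its middle at least 25 mm above where it lay (height (world z) of beam above 0.065 m and angle between beam's own z axis and vertical below 0.14 rad and contact force between beam and rack below 0.05 N and contact force between beam and the fingers above 1 N and contact force between beam and post below 0.05 N), for 0.3 s.
2. the beam rests in the post's slot, let go and level (height (world z) of beam between 0.074 and 0.086 m and angle between beam's own z axis and vertical below 0.06 rad and contact force between beam and post above 3 N and contact force between beam and the fingers below 0.05 N), for 0.5 s.
At the end, for the whole second after the job is handed in: The beam rests by itself in the slot of the balancing post, its underside at the slot floor (middle within 6 mm of that height), level and upright within 3.4 degrees, lying along the slot, at rest and released (height (world z) of beam between 0.074 and 0.086 m and angle between beam's own z axis and vertical below 0.06 rad and angle between the y axis of beam and the y axis of post, either way round below 0.25 rad and contact force between beam and post above 3 N and linear speed of beam below 0.02 m/s and angular speed of beam below 0.1 rad/s); the robot touches nothing.
It fails at once if the beam tips by more than 17 degrees (angle between beam's own z axis and vertical above 0.3 rad).
It fails at once if the beam is pressed on the post with more than 30 N (contact force between beam and post above 30 N).
It fails at once if a bystander is moved by more than 25 mm (distance of any of collar, stone, screwdriver, spanner, shears, oil, jar from where it was at the start of the episode above 0.025 m).
It also fails if it takes over 61 s, if anything falls off the work surface, if the arm or the gripper's body presses on something with over 40 N, if the wrist force passes 120 N, or if a joint passes its speed limit or range.

ROBOT

A 6-joint arm with a two-finger parallel gripper is mounted at the origin on the work surface. World frame = base frame: x ahead of the robot, y to its left, z up, the work surface at z = 0. Lengths are in m, angles in rad, forces in N, time in s.
With the tool pointing down it reaches from about 0.225 to 0.875 m from the base axis. Payload 3.4 kg.
Tool frame: the origin (TCP) lies midway between the tips of the shut fingers; the grasp point (between the pads) lies 19 mm behind it (pinch_z is the distance from the TCP to the grasp point, in m); z points along the fingers, y is the line along which they close (so a half turn about z gives the same grasp; the last joint's range is limited). The gripper opens to 85 mm and grips with 20 to 120 N. Pads are 22 mm wide; open, the fingers measure 114 mm over their backs; the gripper's body (76 mm by 85 mm) begins 54 mm behind the grasp point. The pads swing forward as they close: fully open they stand 13 mm farther back than shut.
Start: joints at [1.068, 0.276, 1.505, -0, 1.361, -0.121], TCP at [0.214, 0.534, 0.231] pointing down, gripper open.
Joint ranges: [-2.89, 2.89], [-0.75, 2.08], [0.22, 2.7], [-1.18, 4.32], [0.11, 2.71], [-2.7, 2.7]. Speed limits (rad/s): [2.57, 2.57, 3.14, 3.14, 3.14, 3.14].

INTERFACE

Orientations are given as a unit quaternion [w, x, y, z].
In Python, from rig import get_state, get_image, sign_off, pinch_z gives the robot as it stands.
- The arm moves only by the tool send_rows, never from a script. Its argument "steps" is one flat list of numbers, 5 for each row, row after row: the gripper's target within -1 to 1 (fully open at 1, half-way at 0, shut at -1), then the shift along the tool's x, y, z in cm, then the turn about the tool's z in degrees. In form: [gripper, x, y, z, roll, gripper, x, y, z, roll, ...]. A call has 1 to 12 rows; each row shifts and turns the commanded pose from where the row before left it, along the tool's axes as they then stand; what a row does not reach is not made up. A row lasts 1/10 s, in which the tool goes at most 50 mm and 8.59 degrees, less where a joint would pass 70% of its speed; a pose out of reach is approached as far as the arm can. A call is refused whole if a number of a shift passes 5 or a number of a turn 8.59, either way. A call with a gripper value outside its range is refused whole. The fingers move at their own pace and stop on an object; "newtons" is the grip in N (left out, the last holds). Time passes only in rows, so rows that do not move let the fingers close. It gives the time, the measured TCP pose, the force, the opening and the grip force at its end, in the units of the state.
- get_state(): the state, without advancing time (a new reading comes with each control period).
- get_image(name): name is "scene" or "side" or "wrist"; returns a dict with "color" (400x640x3 uint8, red, green, blue), "mtx" (3x3 intrinsics, pixels), "T" (4x4, takes a point from camera to world coordinates); the wrist camera has in their place "mount" (4x4, takes a point from camera to tool coordinates, whose origin is the TCP and whose axes are the flange's). Camera axes: x right, y down, z forward; pixel columns grow to the right and rows downward; lengths in m; the calibration is good to about 2 mm. A picture is of the moment at which its call begins: read the wrist's pose just before it. There is no depth.
- sign_off(): hands the job in; it is judged then, once.
The state is a dict: "clock": time; "qpos": joint angles; "qd": joint speeds; "effort": joint torques, N m; "position": TCP position; "ee_rot": TCP orientation; "contact_force": force on the tool from outside, world axes, zero at the start; "moment": the same for the moment, N m; "width": finger opening in m; "gripper_force": force on a finger pad.
Only numpy, scipy, OpenCV 4.12 (cv2) and the standard library are available. Lean on these libraries where they do the work, as an engineer would, in place of code of your own. Each camera call takes 0.05 s, during which the arm holds its last target. There are 200 camera calls.

## Working session

There is one attempt and no reset: what is moved stays moved. The work goes in short steps, Python scripts to look and compute and a tool call to move; the robot and the scene stay as the last step left them, time stands still between calls to the robot, and variables do not carry over. Pictures are saved under pics/ and viewed, at most 10 in all, crops included, and the job is handed in when it is done.

Besides the shell and the picture viewer there is one more tool, called after ">>>" as name(argument=value, ...), one argument or row to a line, values as JSON. send_rows: Moves the arm, as the interface text tells. Its arguments: {"type":"object","properties":{"steps":{"type":"array"},"newtons":{"type":"number"}},"required":["steps"]}

```bash
mkdir -p pics; ls
cat > h.py <<'E'
import numpy as np, cv2
from rig import *
from scipy.spatial.transform import Rotation as R
def ray(im,px):
    K=np.array(im["mtx"]);T=np.array(im["T"])
    d=T[:3,:3]@np.linalg.inv(K)@np.array([px[0],px[1],1.]);return T[:3,3],d
def onz(im,px,z):
    o,d=ray(im,px);return o+d*(z-o[2])/d[2]
def pr(im,p):
    K=np.array(im["mtx"]);T=np.array(im["T"]);q=T[:3,:3].T@(np.array(p)-T[:3,3]);q=K@q;return q[:2]/q[2]
def tri(a,pa,b,pb):
    o1,d1=ray(a,pa);o2,d2=ray(b,pb)
    s=np.linalg.lstsq(np.c_[d1,-d2],o2-o1,rcond=None)[0];p,q=o1+s[0]*d1,o2+s[1]*d2
    return (p+q)/2,np.linalg.norm(p-q)
E
python3 - <<'E'
from h import *
import pickle
s=get_state();print(s)
D={n:get_image(n) for n in("scene","side")}
pickle.dump(D,open("d0.pkl","wb"))
for n in D:
    cv2.imwrite(f"pics/{n}0.png",D[n]["color"][:,:,::-1]);print(n,np.round(D[n]["T"],3).tolist(),np.round(D[n]["mtx"]).tolist())
E
```

```text
pics
{'clock': 0.0, 'qpos': array([ 1.06803764e+00,  2.76580540e-01,  1.50618043e+00,  1.21658102e-05,
        1.36070246e+00, -1.21008481e-01]), 'qd': array([ 1.13855124e-04, -1.52604617e-03, -2.72997518e-04, -1.08537922e-03,
        9.95696750e-05, -9.04145069e-04]), 'effort': array([-3.43342814e-03, -4.16788709e+01, -2.45800495e+01, -5.93080986e-04,
        1.10024930e-02,  6.09719422e-06]), 'position': array([0.21394986, 0.53311643, 0.23042912]), 'ee_rot': array([-2.92686834e-04,  1.89719347e-01,  9.81837917e-01, -8.88437929e-04]), 'contact_force': array([0.352942  , 0.37152414, 0.32422507]), 'moment': array([-0.02867634, -0.00080355, -0.00524211]), 'gripper_force': 0.0, 'width': 0.08552654830989681}
scene [[-0.841, 0.406, -0.357, 1.026], [0.541, 0.626, -0.562, 0.709], [-0.005, -0.665, -0.746, 1.043], [0.0, 0.0, 0.0, 1.0]] [[486.0, 0.0, 323.0], [0.0, 486.0, 200.0], [0.0, 0.0, 1.0]]
side [[-0.949, -0.206, 0.239, 0.246], [-0.315, 0.646, -0.695, 0.977], [-0.011, -0.735, -0.678, 1.049], [0.0, 0.0, 0.0, 1.0]] [[455.0, 0.0, 321.0], [0.0, 455.0, 187.0], [0.0, 0.0, 1.0]]
```

View pics/scene0.png

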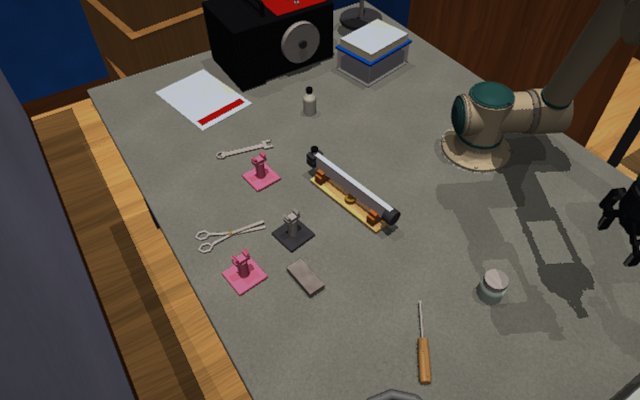

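View pics/side0.png

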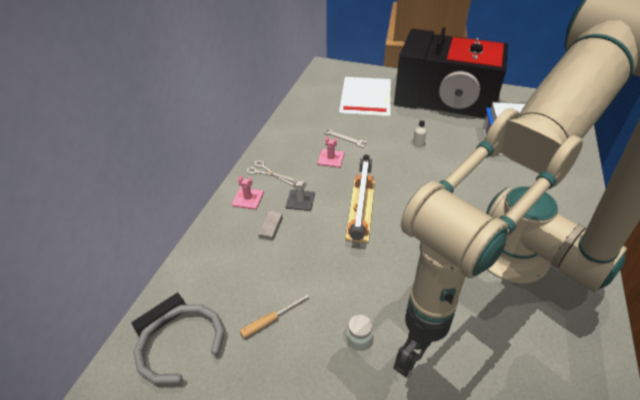

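The scene view shows the beam on its rack from the clamp at about (313,155) to the collar at (388,215). Three things are post-shaped: pink at (260,172), pink at (244,270) and dark steel at (293,228). The dark one fits the description, since pink is excluded. The side view shows it at (300,195). I'll confirm with a crop and measure.

Run:
```python
from h import *
import pickle
D=pickle.load(open("d0.pkl","rb"))
c=D["scene"]["color"][140:280,260:410]
c=cv2.resize(c,None,fx=4,fy=4,interpolation=cv2.INTER_CUBIC)
cv2.imwrite("pics/crop0.png",c[:,:,::-1])
boxes={"scene":dict(beam=(300,140,405,240),post=(265,200,322,255)),"side":dict(beam=(340,150,380,248),post=(280,172,322,215))}
for n,im in D.items():
    hsv=cv2.cvtColor(im["color"],cv2.COLOR_RGB2HSV)
    def sub(b,m):
        M=np.zeros(m.shape,np.uint8);x0,y0,x1,y1=b;M[y0:y1,x0:x1]=m[y0:y1,x0:x1]*255
        k,l,st,ce=cv2.connectedComponentsWithStats(M);i=1+st[1:,4].argmax();return np.argwhere(l==i)[:,::-1]
    def rect(px,z):
        P=np.array([onz(im,p,z)[:2] for p in px]);r=cv2.minAreaRect((P*1000).astype(np.float32));return np.round(r[0],1),np.round(r[1],1),round(r[2],1),len(px)
    h,s,v=hsv[...,0],hsv[...,1],hsv[...,2]
    print(n,"board",rect(sub(boxes[n]["beam"],(h>15)&(h<32)&(s>90)&(v>110)),.012))
    print(n,"beamtop",rect(sub(boxes[n]["beam"],(s<50)&(v>165)),.088))
    print(n,"base",rect(sub(boxes[n]["post"],(v<75)),.010))
    for q in [(293,228)] if n=="scene" else [(300,195)]: print(hsv[q[1]-14:q[1]+26:3,q[0]].tolist())
```

```text
scene board (array([479.5, -29.6]), array([ 40. , 269.1]), 10.0, 663)
scene beamtop (array([462.3, -28.8]), array([ 14.6, 289.9]), 9.8, 400)
scene base (array([659.6, -15.5]), array([99., 98.]), 9.8, 827)
[[11, 28, 175], [11, 25, 171], [12, 28, 46], [9, 28, 92], [13, 26, 69], [8, 30, 69], [11, 30, 68], [11, 29, 70], [150, 9, 55], [150, 13, 60], [150, 9, 60], [143, 16, 64], [150, 28, 27], [21, 29, 123]]
side board (array([439.3, -31. ]), array([ 25.9, 273. ]), 9.4, 223)
side beamtop (array([458. , -18.6]), array([132.9, 429.5]), 16.7, 1749)
side base (array([640.2, -22.1]), array([6.6, 0. ]), 17.7, 3)
[[17, 27, 200], [14, 28, 210], [15, 27, 115], [13, 27, 112], [15, 23, 110], [16, 25, 112], [15, 27, 112], [15, 15, 99], [173, 10, 100], [0, 9, 88], [24, 26, 159], [25, 27, 169], [25, 27, 168], [25, 27, 168]]
```

View pics/crop0.png

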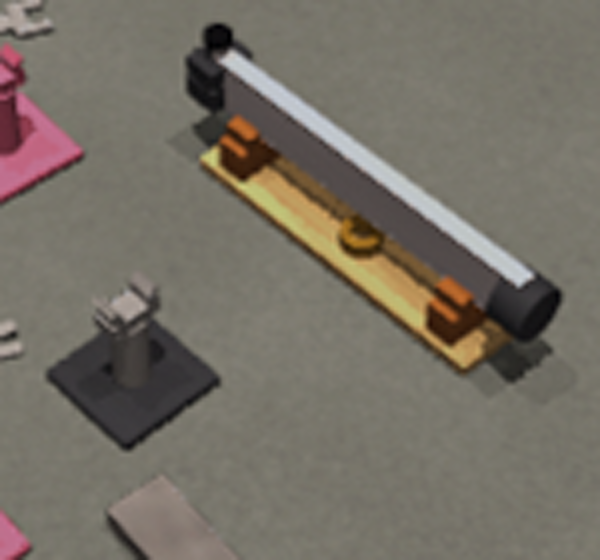

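The crop shows the dark post with its slot head at crop (128,308), which is scene (292,217). The slot runs roughly parallel to the beam, and the pink posts are clearly different. The beam middle is near (0.462,-0.029), yaw about 9.8°, with collar end +y. I'll move above it now.

>>> send_rows(
  newtons=100,
  steps=[1,0,0,0,8.33,1,0,0,0,8.33,1,0,0,0,8.33,1,0,0,0,8.33,1,0,0,0,8.33,1,0,0,0,8.33,1,0,0,0,8.33,1,-4.0,1.0,0,0,1,-4.0,1.0,0,0,1,-4.0,1.0,0,0,1,-4.0,1.0,0,0,1,-4.0,1.0,0,0],
)

```text
clock: 1.3
position: [0.2977, 0.3434, 0.231]
ee_rot: [0.0, 0.644, 0.765, -0.0]
contact_force: [0.7, -0.3, 0.5]
width: 0.0852
gripper_force: 0.0
```

>>> send_rows(
  steps=[1,-4.0,1.0,0,0,1,-4.0,1.0,0,0,1,-4.0,1.0,0,0,1,-4.0,1.0,0,0,1,-4.0,1.0,0,0,1,-4.0,1.0,0,0,1,-4.0,1.0,0,0,1,-4.0,1.0,0,0,1,-3.6,0.9,0,0,1,0,0,0,0,1,0,0,0,0],
)

```text
clock: 2.4
position: [0.4457, 0.0091, 0.2308]
ee_rot: [-0.001, 0.645, 0.764, -0.0]
contact_force: [-0.9, -0.3, -0.4]
width: 0.0854
gripper_force: 0.0
```

Run:
```python
from h import *
import pickle
D=pickle.load(open("d0.pkl","rb"))
im=D["scene"]
cs=[(48,375),(127,447),(218,380)]
P=np.array([onz(im,(x/4+260,y/4+140),.01) for x,y in cs]);print(P.round(4))
print("centre",(P[0]+P[2])/2,"yaws",[np.degrees(np.arctan2(*(P[j]-P[i])[1::-1])) for i,j in((0,1),(1,2))],"head",onz(im,(128/4+260,308/4+140),.08))
s=get_state();w=get_image("wrist");pickle.dump((s,w),open("w1.pkl","wb"));print(s["clock"],s["position"],R.from_quat(np.r_[s["ee_rot"][1:],s["ee_rot"][0]]).as_matrix().round(3),s["qpos"],s["contact_force"],s["moment"])
cv2.imwrite("pics/w1.png",w["color"][:,:,::-1])
```

```text
[[ 0.7116 -0.041   0.01  ]
 [ 0.6969  0.0389  0.01  ]
 [ 0.618   0.0246  0.01  ]]
centre [ 0.66479625 -0.0082173   0.01      ] yaws [np.float64(100.37054825975697), np.float64(-169.72273343038762)] head [ 0.66329672 -0.01005194  0.08      ]
2.4 [0.44568531 0.0090804  0.23080373] [[-0.168  0.986 -0.002]
 [ 0.986  0.168  0.001]
 [ 0.001 -0.001 -1.   ]] [-1.36548200e-01  8.03833039e-02  1.75690349e+00  7.51753479e-04
  1.30592897e+00 -3.05832087e-01] [-0.91220387 -0.34578372 -0.43930722] [ 0.07745861 -0.02420166 -0.00574984]
```

View pics/w1.png

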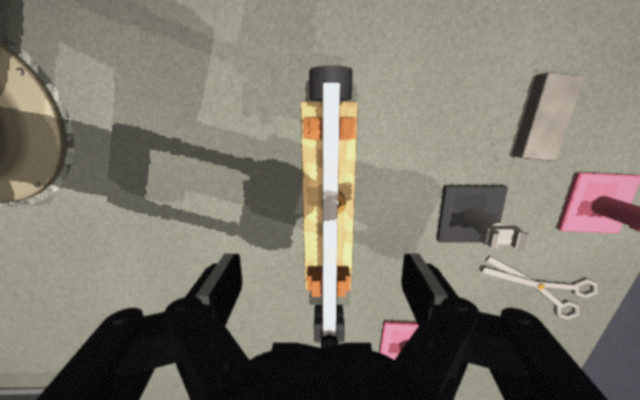

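The wrist view shows the beam vertical at column 331, with the collar at (331,83) and the clamp at (330,322). The dark post base spans (440–506,185–243) and its head is at (506,236).

```bash
cat >> h.py <<'E'
def wim(s,w):
    T=np.eye(4);T[:3,:3]=R.from_quat(np.r_[s["ee_rot"][1:],s["ee_rot"][0]]).as_matrix();T[:3,3]=s["position"]
    w["T"]=T@np.array(w["mount"]);return w,T
E
python3 - <<'E'
from h import *
import pickle
s,w=pickle.load(open("w1.pkl","rb"));w,T=wim(s,w)
D=pickle.load(open("d0.pkl","rb"));S=D["scene"]
def show(n,p): print(n,p.round(4),"tool cm",(T[:3,:3].T@(p-T[:3,3])*100).round(2))
c=np.array([462.3,-28.8])/1000
show("beam mid scene",np.r_[c,.088])
m=np.all(w["color"]>170,2);m[:, :300]=0;m[:,360:]=0
px=np.argwhere(m)[:,::-1].astype(np.float32);P=np.array([onz(w,p,.088)[:2] for p in px])*1000
r=cv2.minAreaRect(P.astype(np.float32));print("wrist top",r); show("mid",np.r_[np.array(r[0])/1000,.088])
B=np.mean([onz(w,p,.01) for p in[(443,186),(506,184),(504,243),(440,242)]],0);show("base wrist",B)
show("head wrist",onz(w,(506,236),.08))
print("beam ends px pred",[pr(w,p) for p in([0.462-.0255,-.029+.148,.088],[.462+.0255,-.029-.148,.088])])
print("board mid",np.mean([onz(w,p,.012) for p in[(303,102),(357,102),(305,297),(352,297)]],0))
print("head tri",tri(S,(292,217),w,(506,236)))
E
```

```text
beam mid scene [ 0.4623 -0.0288  0.088 ] tool cm [-4.03  1.02 14.27]
wrist top ((463.2206115722656, -29.816741943359375), (45.06560134887695, 289.6876220703125), 10.820937156677246)
mid [ 0.4632 -0.0298  0.088 ] tool cm [-4.15  1.09 14.27]
base wrist [ 0.6645 -0.014   0.01  ] tool cm [-5.99 21.21 22.05]
head wrist [ 0.6659 -0.0131  0.08  ] tool cm [-5.91 21.36 15.05]
beam ends px pred [array([330.93251693,  75.53217303]), array([328.75449818, 332.79222037])]
board mid [ 0.4656133  -0.04115296  0.012     ]
head tri (array([ 0.66388275, -0.01112185,  0.08116539]), np.float64(0.0032516599419105717))
```

>>> send_rows(
  steps=[1,-2.05,0.5,3,0,1,-2.0,0.55,4,0,1,0,0,4,0,1,0,0,3,0,1,0,0,2.8,0,1,0,0,0,0,1,0,0,0,0],
)

```text
clock: 3.15
position: [0.463, -0.0275, 0.0636]
ee_rot: [-0.0, 0.643, 0.766, -0.0]
contact_force: [0.2, -0.5, -0.3]
width: 0.0855
gripper_force: 0.0
```

```bash
cat > st.py <<'E'
from h import *
import pickle,sys
F=[]
for i in range(int(sys.argv[1])):
    get_image("wrist") if i else 0
    s=get_state();F.append(np.r_[s["contact_force"],s["moment"]])
F=np.mean(F,0);Rm=R.from_quat(np.r_[s["ee_rot"][1:],s["ee_rot"][0]]).as_matrix()
print(s["clock"],s["position"].round(4),"w",round(s["width"],4),s["gripper_force"]);print(Rm.round(3));print("F,M world",F.round(3),"M tool",(Rm.T@F[3:]).round(3),"qpos6",s["qpos"][5])
E
python3 st.py 5
```

```text
3.35 [ 0.4646 -0.0285  0.0649] w 0.0857 0.0
[[-0.171  0.985  0.004]
 [ 0.985  0.171 -0.001]
 [-0.001  0.003 -1.   ]]
F,M world [-0.088 -0.213  0.04   0.009 -0.018  0.002] M tool [-0.019  0.006 -0.002] qpos6 -0.38322953239560725
```

>>> send_rows(
  steps=[-1,0,0,0,0,-1,0,0,0,0,-1,0,0,0,0,-1,0,0,0,0,-1,0,0,0,0,-1,0,0,0,0,-1,0,0,0,0,-1,0,0,0,0],
)

```text
clock: 4.15
position: [0.4629, -0.0287, 0.0635]
ee_rot: [-0.0, 0.644, 0.765, -0.0]
contact_force: [-2.0, 0.1, 6.1]
width: 0.0144
gripper_force: 98.4
```

```bash
python3 st.py 3
```

```text
4.25 [ 0.4629 -0.0287  0.0635] w 0.0143 98.35726618766785
[[-0.171  0.985 -0.001]
 [ 0.985  0.171 -0.   ]
 [ 0.    -0.001 -1.   ]]
F,M world [-2.18   0.22   5.677 -0.016  0.354 -0.009] M tool [0.352 0.044 0.009] qpos6 -0.3832617348417714
```

>>> send_rows(
  steps=[-1,0,0,-0.3,0,-1,0,0,-0.3,0,-1,0,0,-0.3,0,-1,0,0,-0.3,0,-1,0,0,0,0,-1,0,0,0,0,-1,0,0,0,0,-1,0,0,0,0],
)

```text
clock: 5.05
position: [0.4631, -0.0286, 0.0752]
ee_rot: [-0.0, 0.644, 0.765, -0.0]
contact_force: [-0.3, -0.1, -6.8]
width: 0.014
gripper_force: 97.6
```

```bash
python3 st.py 8
python3 - <<'E'
from h import *
for n in ["side"]:
    im=get_image(n)["color"][140:260,320:400];cv2.imwrite("pics/lift1.png",cv2.resize(im,None,fx=5,fy=5,interpolation=2)[:,:,::-1])
E
```

```text
5.4 [ 0.4633 -0.0286  0.0753] w 0.0141 97.59766817092896
[[-0.17   0.985  0.   ]
 [ 0.985  0.17   0.   ]
 [ 0.     0.    -1.   ]]
F,M world [-0.269  0.066 -6.448  0.134  0.021 -0.02 ] M tool [-0.002  0.136  0.02 ] qpos6 -0.3832735771579965
```

Full weight is on the wrist (6.4 N). The moment of +0.136 about tool y puts the balance about 2.1 cm towards the clamp. I'll set it down and regrip there.

>>> send_rows(
  steps=[-1,0,0,0.4,0,-1,0,0,0.4,0,-1,0,0,0.38,0,-1,0,0,0,0,-0.3,0,0,0,0,-0.3,0,0,0,0,-0.3,-1.0,0,0,0,-0.3,-1.1,0,0,0,-0.3,0,0,0,0,-0.3,0,0,0,0,-0.3,0,0,0,0],
)

```text
clock: 6.55
position: [0.4667, -0.0494, 0.0634]
ee_rot: [-0.0, 0.644, 0.765, 0.0]
contact_force: [0.0, 0.1, -0.1]
width: 0.0298
gripper_force: 0.0
```

```bash
python3 st.py 6
```

```text
6.8 [ 0.4668 -0.0491  0.0635] w 0.0301 0.0
[[-0.171  0.985 -0.   ]
 [ 0.985  0.171  0.   ]
 [ 0.    -0.    -1.   ]]
F,M world [-0.282  0.554  0.079 -0.005 -0.016  0.005] M tool [-0.015 -0.008 -0.005] qpos6 -0.42513061194772983
```

>>> send_rows(
  steps=[-1,0,0,0,0,-1,0,0,0,0,-1,0,0,0,0,-1,0,0,0,0,-1,0,0,0,0,-1,0,0,0,0,-1,0,0,-0.4,0,-1,0,0,-0.4,0,-1,0,0,-0.4,0,-1,0,0,0,0,-1,0,0,0,0,-1,0,0,0,0],
)

```text
clock: 8.0
position: [0.4666, -0.0493, 0.0753]
ee_rot: [-0.0, 0.644, 0.765, -0.0]
contact_force: [-0.1, 0.2, -5.2]
width: 0.0143
gripper_force: 97.7
```

```bash
python3 st.py 10
```

```text
8.45 [ 0.4668 -0.0493  0.0755] w 0.0143 97.65285015106201
[[-0.171  0.985  0.   ]
 [ 0.985  0.171  0.   ]
 [ 0.     0.    -1.   ]]
F,M world [-3.700e-02  3.740e-01 -6.154e+00  1.800e-02  4.000e-03  2.400e-02] M tool [ 0.001  0.019 -0.024] qpos6 -0.42513009102442717
```

Residual moment is 0.019, so balance is about 3 mm further towards the clamp. I'll lift and, at the same time, check the neighbours' clearances to the final beam line.

>>> send_rows(
  steps=[-1,0,0,-0.5,0,-1,0,0,-1.0,0,-1,0,0,-1.5,0,-1,0,0,-1.5,0,-1,0,0,-1.5,0,-1,0,0,-1,0,-1,0,0,-0.5,0,-1,0,0,0,0,-1,0,0,0,0,-1,0,0,0,0,-1,0,0,0,0],
)

```text
clock: 9.55
position: [0.4664, -0.0492, 0.1498]
ee_rot: [-0.001, 0.644, 0.765, -0.0]
contact_force: [0.0, -0.3, -5.9]
width: 0.0142
gripper_force: 97.8
```

```bash
python3 st.py 8
python3 - <<'E'
from h import *
import pickle
D=pickle.load(open("d0.pkl","rb"));S=D["scene"];V=D["side"]
T=np.eye(2);a=np.radians(9.9);by=np.array([-np.sin(a),np.cos(a)]);bx=np.array([np.cos(a),np.sin(a)]);P=np.array([.665,-.012])
for n,p,z in[("pinkA base",(261,178),.01),("pinkB base",(244,275),.01),("oil",(309,112),0),("spanner",(245,150),0),("stone",(305,278),.022),("shears",(230,235),0)]:
    q=onz(S,p,z)[:2];print(n,q.round(3),"along",((q-P)@by).round(3),"across",((q-P)@bx).round(3))
E
```

```text
9.9 [ 0.4668 -0.0493  0.1504] w 0.0143 97.79719948768616
[[-0.17   0.985 -0.   ]
 [ 0.985  0.17   0.   ]
 [ 0.    -0.    -1.   ]]
F,M world [ 7.400e-02  1.400e-02 -6.073e+00  6.000e-03 -4.000e-03  2.200e-02] M tool [-0.005  0.005 -0.022] qpos6 -0.42510247471498125
pinkA base [ 0.638 -0.243] along -0.223 across -0.066
pinkB base [0.833 0.035] along 0.018 across 0.174
oil [ 0.347 -0.443] along -0.37 across -0.387
spanner [ 0.619 -0.39 ] along -0.364 across -0.111
stone [0.713 0.133] along 0.134 across 0.073
shears [ 0.806 -0.106] along -0.117 across 0.123
```

Clearances are good. Moving most of the way, stopping 4 cm short to look.

>>> send_rows(
  steps=[-1,0,0.8,0,0,-1,0,1.5,0,0,-1,0,2.2,0,0,-1,0.2,2.5,0,0,-1,0.2,2.5,0,0,-1,0,2.5,0,0,-1,0,2.0,0,0,-1,0,1.3,0,0,-1,0,0.7,0,0,-1,0,0,0,0,-1,0,0,0,0],
)

```text
clock: 11.0
position: [0.6229, -0.0181, 0.1502]
ee_rot: [-0.001, 0.644, 0.765, -0.001]
contact_force: [-0.2, -0.5, -6.6]
width: 0.0139
gripper_force: 98.0
```

```bash
python3 st.py 2
python3 - <<'E'
from h import *
import pickle
s=get_state();w=get_image("wrist");S=get_image("scene");V=get_image("side");pickle.dump((s,w,S,V),open("w2.pkl","wb"))
a=w["color"]; b=cv2.resize(S["color"][190:270,240:340],(400,320),interpolation=2); c=cv2.resize(V["color"][150:230,260:360],(400,320),interpolation=2)
o=np.zeros((600,800,3),np.uint8);o[:320,:400]=b;o[:320,400:]=c
o[320:600,176:624]=cv2.resize(a,(448,280))
cv2.imwrite("pics/w2.png",o[:,:,::-1])
E
```

```text
11.05 [ 0.6227 -0.0182  0.1503] w 0.0141 98.04804682731628
[[-0.17   0.985 -0.002]
 [ 0.985  0.17   0.   ]
 [ 0.    -0.002 -1.   ]]
F,M world [-8.600e-02  4.100e-02 -6.607e+00  5.100e-02  5.100e-02 -2.000e-03] M tool [0.042 0.059 0.002] qpos6 -0.3118640340788713
```

View pics/w2.png

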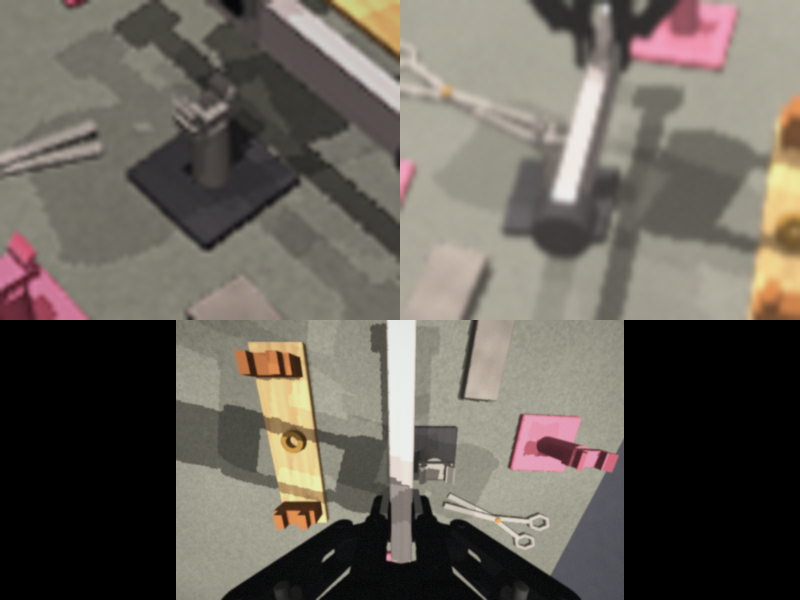

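The montage shows the post head partly hidden by the beam in the wrist view, at about (370,212) in full pixels. The scene view sees it clear. Enlarging both.

Run:
```python
from h import *
import pickle
s,w,S,V=pickle.load(open("w2.pkl","rb"))
o=np.zeros((480,800,3),np.uint8)
o[:,:400]=cv2.resize(w["color"][150:246,330:410],(400,480),interpolation=2)
o[:,400:]=cv2.resize(S["color"][205:253,272:312],(400,480),interpolation=2)
cv2.imwrite("pics/w3.png",o[:,:,::-1])
```

```text
(no output)
```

View pics/w3.png

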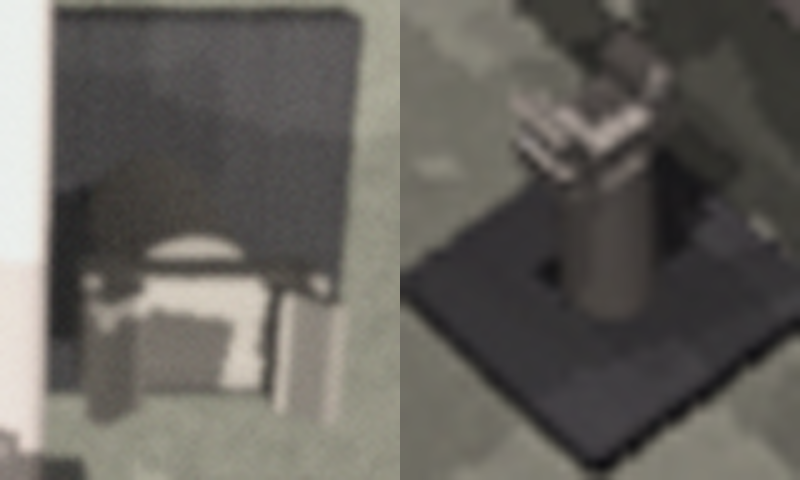

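Left, the wrist crop: slot floor spans x 140–268, y 275–393, with outer wall tops at x 85 and 345. Right, the scene crop: floor centre near (600,115), partly in shadow.

Run:
```python
from h import *
import pickle
s,w,S,V=pickle.load(open("w2.pkl","rb"));w,T=wim(s,w)
f=lambda p:(p[0]/5+330,p[1]/5+150)
def show(n,p): print(n,p.round(4),"tool cm",(T[:3,:3].T@(p-T[:3,3])*100).round(2))
for n,p,z in[("floor",(205,334),.08),("floor R edge",(268,334),.08),("left inner as wall top .088",(140,334),.088),("outer tops mid",(215,334),.093),("floor top row",(205,275),.08),("bot row",(205,393),.08),("outer L",(85,330),.093),("outer R",(345,330),.093),("base TR",(360,15),.01),("base BR",(338,290),.01)]: show(n,onz(w,f(p),z))
g=(600/10+272,115/10+205);g=(200/10+272,115/10+205);show("scene head",onz(S,g,.08))
print(T[:3,3], np.array(w["T"])[:3,3])
```

```text
floor [ 0.6638 -0.0149  0.08  ] tool cm [-0.38  4.12  7.03]
floor R edge [ 0.6739 -0.0131  0.08  ] tool cm [-0.38  5.15  7.03]
left inner as wall top .088 [ 0.6517 -0.0138  0.088 ] tool cm [-0.06  2.94  6.23]
outer tops mid [ 0.662 -0.01   0.093] tool cm [0.13 4.02 5.73]
floor top row [ 0.6615 -0.0049  0.08  ] tool cm [0.64 4.06 7.03]
bot row [ 0.6661 -0.0251  0.08  ] tool cm [-1.43  4.18  7.03]
outer L [ 0.6422 -0.0128  0.093 ] tool cm [0.2  2.03 5.73]
outer R [ 0.6815 -0.006   0.093 ] tool cm [0.2  6.01 5.72]
base TR [0.6969 0.033  0.01  ] tool cm [ 3.78  8.2  14.02]
base BR [ 0.7075 -0.025   0.01  ] tool cm [-2.12  8.26 14.02]
scene head [ 0.6624 -0.0115  0.08  ] tool cm [-0.02  4.04  7.03]
[ 0.62267509 -0.01820346  0.15033229] [0.60975261 0.06055272 0.2924557 ]
```

Target: tool y +4.07 cm. The views average -0.2 cm along tool x, and the +0.2 cm balance residual cancels that, so x = 0. I'll hover 5 mm above the lips and check.

>>> send_rows(
  steps=[-1,0,0.7,0,0,-1,0,1.2,0,0,-1,0,1.2,0,0,-1,0,0.67,0,0,-1,0,0.3,0,0,-1,0,0,0.9,0,-1,0,0,0.9,0,-1,0,0,0.7,0,-1,0,0,0.3,0,-1,0,0,0,0,-1,0,0,0,0,-1,0,0,0,0],
)

```text
clock: 12.4
position: [0.6642, -0.0113, 0.123]
ee_rot: [0.0, 0.644, 0.765, 0.0]
contact_force: [-0.3, 0.2, -5.7]
width: 0.0139
gripper_force: 98.1
```

```bash
python3 st.py 20
python3 - <<'E'
from h import *
S=get_image("scene");V=get_image("side")
o=np.zeros((400,800,3),np.uint8)
o[:,:400]=cv2.resize(S["color"][190:250,262:322],(400,400),interpolation=2)
o[:,400:]=cv2.resize(V["color"][160:220,270:330],(400,400),interpolation=2)
cv2.imwrite("pics/w4.png",o[:,:,::-1])
E
```

```text
13.35 [ 0.6639 -0.0112  0.1225] w 0.0142 98.12437891960144
[[-0.17   0.985  0.   ]
 [ 0.985  0.17   0.   ]
 [ 0.     0.    -1.   ]]
F,M world [-1.160e-01 -6.800e-02 -6.288e+00  4.000e-03  5.000e-03  3.000e-03] M tool [ 0.004  0.005 -0.003] qpos6 -0.2929443503100008
```

View pics/w4.png

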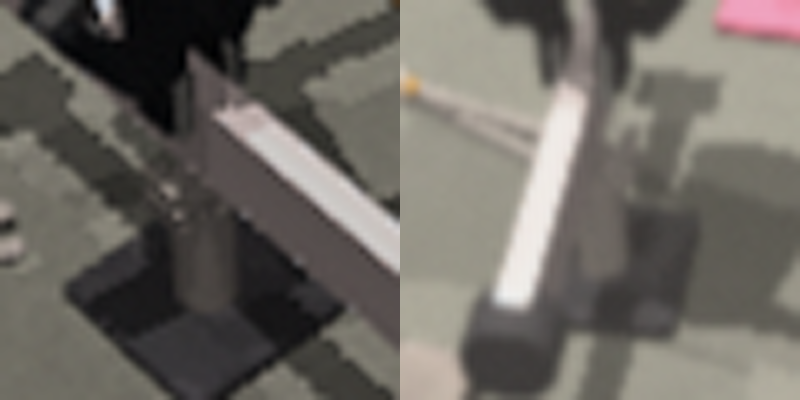

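The scene shows the beam over the post head, aligned. Moment shows balance within 1 mm of the grasp. Lowering gently.

>>> send_rows(
  steps=[-1,-0.1,0,0.3,0,-1,0,0,0.3,0,-1,0,0,0.2,0,-1,0,0,0.2,0,-1,0,0,0.2,0,-1,0,0,0.2,0,-1,0,0,0,0],
)

```text
clock: 14.15
position: [0.6638, -0.0121, 0.1081]
ee_rot: [-0.0, 0.644, 0.765, -0.0]
contact_force: [-0.2, -0.2, -6.5]
width: 0.0143
gripper_force: 98.1
```

```bash
python3 st.py 8
```

```text
14.5 [ 0.6642 -0.0122  0.1087] w 0.0144 98.12451124191284
[[-0.17   0.985  0.   ]
 [ 0.985  0.17   0.   ]
 [-0.     0.    -1.   ]]
F,M world [-0.122  0.229 -6.507  0.014  0.017  0.016] M tool [ 0.015  0.017 -0.016] qpos6 -0.2944010899065519
```

In the slot with no wall contact. Continuing in 1 mm steps.

>>> send_rows(
  steps=[-1,0,0,0.1,0,-1,0,0,0.1,0,-1,0,0,0.1,0,-1,0,0,0.1,0,-1,0,0,0,0,-1,0,0,0,0],
)

```text
clock: 15.1
position: [0.6641, -0.0122, 0.1044]
ee_rot: [-0.0, 0.644, 0.765, 0.0]
contact_force: [-0.3, -0.2, -5.8]
width: 0.014
gripper_force: 98.1
```

```bash
python3 st.py 5
```

```text
15.3 [ 0.6641 -0.0122  0.1046] w 0.0141 98.12520503997803
[[-0.17   0.985  0.   ]
 [ 0.985  0.17   0.   ]
 [ 0.     0.    -1.   ]]
F,M world [-1.070e-01  1.030e-01 -6.251e+00 -6.000e-03  5.000e-03  1.200e-02] M tool [ 0.006 -0.005 -0.012] qpos6 -0.29439471466396877
```

>>> send_rows(
  steps=[-1,0,0,0.05,0,-1,0,0,0.05,0,-1,0,0,0,0,-1,0,0,0,0],
)

```text
clock: 15.7
position: [0.6642, -0.0122, 0.1039]
ee_rot: [0.0, 0.644, 0.765, 0.0]
contact_force: [0.0, 0.6, -3.4]
width: 0.0144
gripper_force: 98.5
```

```bash
python3 st.py 5
```

```text
15.9 [ 0.6642 -0.0122  0.1039] w 0.0143 98.48294377326965
[[-0.17   0.985  0.   ]
 [ 0.985  0.17   0.   ]
 [-0.     0.    -1.   ]]
F,M world [-0.282  0.009 -3.276  0.011  0.13   0.012] M tool [ 0.126  0.033 -0.012] qpos6 -0.294387749354738
```

The post now carries about 3 N. One more 0.5 mm, then ease the grip and open a little.

>>> send_rows(
  newtons=20,
  steps=[-1,0,0,0.05,0,-1,0,0,0,0,-1,0,0,0,0,-1,0,0,0,0],
)

```text
clock: 16.3
position: [0.6642, -0.0122, 0.1038]
ee_rot: [0.0, 0.644, 0.765, 0.0]
contact_force: [-2.2, 0.1, 4.8]
width: 0.0139
gripper_force: 99.5
```

```bash
python3 st.py 5
```

```text
16.5 [ 0.6642 -0.0122  0.1038] w 0.0142 99.66017246246338
[[-0.17   0.985  0.001]
 [ 0.985  0.17  -0.   ]
 [-0.     0.001 -1.   ]]
F,M world [-2.637e+00  1.250e-01  5.091e+00  5.100e-02  5.870e-01 -5.000e-03] M tool [0.57  0.15  0.005] qpos6 -0.29438522930397903
```

>>> send_rows(
  steps=[-1,0,0,-0.06,0,-1,0,0,0,0,-0.55,0,0,0,0,-0.5,0,0,0,0,-0.4,0,0,0,0],
)

```text
clock: 17.0
position: [0.6646, -0.0122, 0.1034]
ee_rot: [0.0, 0.644, 0.765, 0.0]
contact_force: [0.8, -0.7, 0.1]
width: 0.0252
gripper_force: 0.0
```

```bash
python3 st.py 3
python3 - <<'E'
from h import *
S=get_image("scene");V=get_image("side")
o=np.zeros((400,800,3),np.uint8)
o[:,:400]=cv2.resize(S["color"][160:260,242:342],(400,400),interpolation=2)
o[:,400:]=cv2.resize(V["color"][130:230,260:360],(400,400),interpolation=2)
cv2.imwrite("pics/w5.png",o[:,:,::-1])
E
```

```text
17.1 [ 0.6644 -0.0122  0.1034] w 0.0254 0.0
[[-0.17   0.985  0.   ]
 [ 0.985  0.17   0.   ]
 [-0.     0.    -1.   ]]
F,M world [ 0.108 -0.536  0.209  0.016  0.006 -0.009] M tool [0.003 0.017 0.009] qpos6 -0.29440306079795864
```

View pics/w5.png

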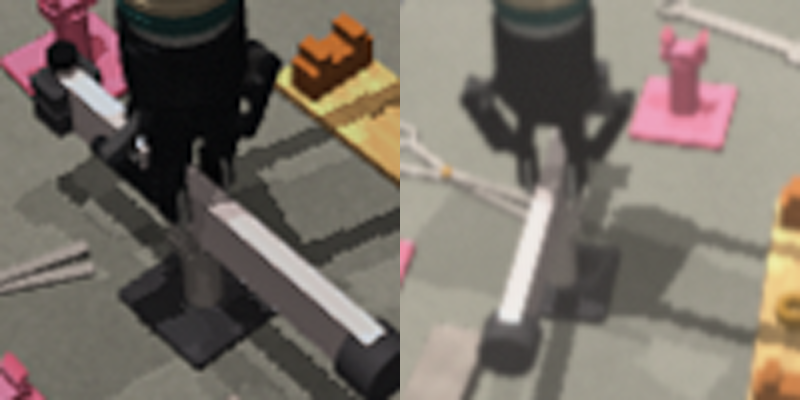

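The beam sits level on the post with the fingers clear. Opening wider, waiting, then retreating straight up.

>>> send_rows(
  steps=[-0.2,0,0,0,0,0,0,0,0,0,0.2,0,0,0,0,0.2,0,0,0,0,0.2,0,0,0,0,0.2,0,0,0,0,0.2,0,0,0,0,0.2,0,0,-0.5,0,0.2,0,0,-1,0,0.2,0,0,-2,0,0.2,0,0,-3,0,0.2,0,0,-3,0],
)

```text
clock: 18.4
position: [0.664, -0.0122, 0.2002]
ee_rot: [0.0, 0.644, 0.765, 0.0]
contact_force: [0.1, -0.5, -0.1]
width: 0.0514
gripper_force: 0.0
```

>>> send_rows(
  steps=[0.2,0,0,-3,0,0.2,0,0,-2,0,0.2,0,0,0,0,0.2,0,0,0,0,0.2,0,0,0,0,0.2,0,0,0,0,0.2,0,0,0,0,0.2,0,0,0,0],
)

```text
clock: 19.2
position: [0.6638, -0.0121, 0.2478]
ee_rot: [-0.001, 0.644, 0.765, -0.0]
contact_force: [-0.4, 0.6, 0.0]
width: 0.0509
gripper_force: 0.0
```

```bash
python3 st.py 1
python3 - <<'E'
from h import *
S=get_image("scene");V=get_image("side")
o=np.zeros((400,800,3),np.uint8)
o[:,:400]=cv2.resize(S["color"][160:260,242:342],(400,400),interpolation=2)
o[:,400:]=cv2.resize(V["color"][130:230,260:360],(400,400),interpolation=2)
cv2.imwrite("pics/w6.png",o[:,:,::-1])
E
```

```text
19.2 [ 0.6638 -0.0121  0.2478] w 0.0509 0.0
[[-0.17   0.985 -0.001]
 [ 0.985  0.17   0.   ]
 [ 0.    -0.001 -1.   ]]
F,M world [-0.372  0.551  0.037 -0.011 -0.059  0.012] M tool [-0.056 -0.021 -0.012] qpos6 -0.29437708626145576
```

View pics/w6.png

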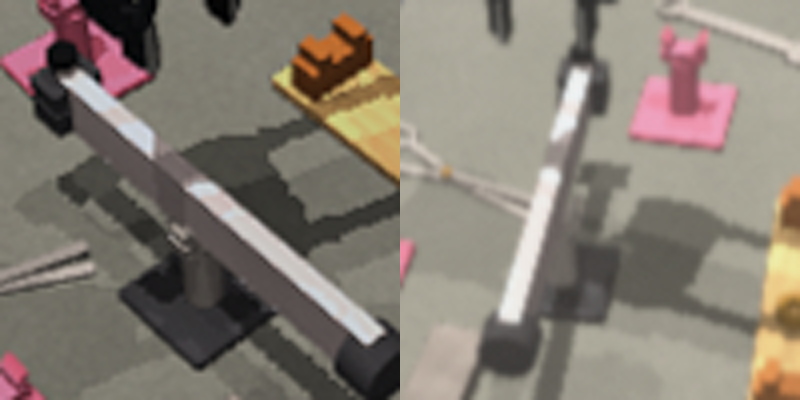

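The beam rests level by itself in the slot, unmoved since the last view: clamp at crop (62,75), collar at (375,355). Handing in.

```bash
python3 -c "from rig import sign_off; print(sign_off())"
```

```text
the job is handed in; nothing more can be done
None
```

The beam balanced about 2 cm towards the clamp end; at hand-in (19.2 s) it lay level and released in the dark post's slot, with the arm clear, but `sign_off()` returned no verdict.

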